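# Line up blocks for gluing and uncap the glue dispenser

## Robot

A 6-joint arm with a two-finger parallel gripper is mounted at the origin on a cart in front of the work surface, level with it; the furniture and walls round the work are solid. World frame = base frame: x ahead of the robot, y to its left, z up, the work surface at z = 0. Lengths are in mm, angles in rad, forces in N, time in s.
With the tool pointing down it reaches from about 275 to 1000 mm from the base axis. Payload 8.4 kg.
Tool frame: the origin (TCP) lies between the finger pads; the fingertips stand 8 mm ahead of it and the grasp point (between the pads) lies 11 mm behind it (tcp_to_tips is the distance from the TCP to the fingertips, in mm); z points along the fingers, y is the line along which they close (so a half turn about z gives the same grasp; the last joint's range is limited). The gripper opens to 85 mm and grips with 20 to 120 N. Pads are 22 mm wide; open, the fingers measure 114 mm over their backs; the gripper's body (76 mm by 85 mm) begins 54 mm behind the grasp point. The pads swing forward as they close: fully open they stand 13 mm farther back than shut.
Start: joints at [1.262, 0.353, 1.633, -0, 1.155, -0.002], TCP at [188.755, 595.818, 239.281] pointing down, gripper open.
Joint ranges: [-2.63, 2.63], [-0.92, 2.1], [0.06, 2.66], [-1.3, 4.44], [0, 2.69], [-3.02, 3.02]. Speed limits (rad/s): [2.22, 2.22, 2.79, 3.14, 3.14, 3.14].

## Interface

Orientations are given as [roll, pitch, yaw] about the fixed x, y, z axes, in that order (R = Rz(yaw) Ry(pitch) Rx(roll)).
In Python, from rig import * gives the robot as it stands.
- The arm moves only by the tool step_arm, never from a script. Its argument "motion" is a list of rows, each an object with "claw": the finger opening in mm, from 0 to 85.4; "delta_pos": the shift along the tool's x, y, z in mm, a list of three; "turn": the turn about the tool's z in rad. In form: [{"claw": claw, "delta_pos": [dx, dy, dz], "turn": turn}, ...]. A call has 1 to 8 rows; each row shifts and turns the commanded pose from where the row before left it, along the tool's axes as they then stand; what a row does not reach is not made up. A row lasts 1/12 s, in which the tool goes at most 41.7 mm and 7.16 degrees, less where a joint would pass 70% of its speed; a pose out of reach is approached as far as the arm can. A call is refused whole if a number of a shift passes 41.7 or a number of a turn 0.125, either way. A call with a gripper value outside its range is refused whole. The fingers move at their own pace and stop on an object; "force" is the grip in N (left out, the last holds). Time passes only in rows, so rows that do not move let the fingers close. It gives the time, the measured TCP pose, the force, the opening and the grip force at its end, in the units of the state.
- sense(): the state, without advancing time (a new reading comes with each control period).
- grab_frame(name): name is "scene" or "top"; returns a dict with "img" (480x640x3 uint8, red, green, blue), "vertical_fov" (degrees; the focal length in pixels is half the picture's height over the tangent of half this angle, whatever the lens; pixels are square), "cx", "cy" (the principal point, pixels), "D" ([k1, k2, p1, p2, k3] as OpenCV has them; the pictures are not rectified), "R" (3x3) and "t" (3): a world point X has camera coordinates R X + t. Camera axes: x right, y down, z forward; pixel columns grow to the right and rows downward; lengths in mm; the calibration is good to about 2 mm. A picture is of the moment at which its call begins. There is no depth.
- sign_off(): hands the job in; it is judged then, once.
The state is a dict: "clock": time; "qpos": joint angles; "qvel": joint speeds; "joint_efforts": joint torques, N m; "eef_pos": TCP position; "tcp_rot": TCP orientation; "contact_force": force on the tool from outside, world axes, zero at the start; "wrist_torque": the same for the moment, N m; "opening": opening from 0.0 (shut) to 1.0 (fully open); "grasp_force": force on a finger pad.
Only numpy, scipy, OpenCV 4.12 (cv2) and the standard library are available. Lean on these libraries where they do the work, as an engineer would, in place of code of your own. Each camera call takes 0.05 s, during which the arm holds its last target. There are 200 camera calls.

## Task

Get ready for gluing: slide the three timber blocks along the bench, without lifting them, until each lies with a long side flush against the near side of the aluminium straight-edge. Then open the glue dispenser by turning its red cap; it may be left- or right-handed, so try it both ways. Lift the cap off and finish while still holding it upright in the gripper, about 8 cm above where it sat, leaving the hammer and the small jar where they are.

Things in the scene. Friction and masses are not known exactly. Their poses are not given: they have to be found in the camera images.
- fence: aluminium U-profile used as straight-edge, fixed to the bench, 32 x 370 x 30 mm high; origin at the centre of its underside, own y along its length, own x across it, away from the robot. Its near side is the plane own x = -0.015, so a flush block has its centre at own x = -0.032 and its own y parallel to the profile's. The blocks start on the near side, 45 to 80 mm from touching it
- block0_center (a point): timber offcut block, pale grey-brown wood, 34 (own x) x 58 (own y) x 24 mm high, about 50 g, lying flat and loose on the bench; this point is its centre, 12 mm above its underside. Two like it lie beside it.
- block1_center (a point): timber offcut block, pale grey-brown wood, 34 (own x) x 58 (own y) x 24 mm high, about 50 g, lying flat and loose on the bench; this point is its centre, 12 mm above its underside. Two like it lie beside it.
- block2_center (a point): timber offcut block, pale grey-brown wood, 34 (own x) x 58 (own y) x 24 mm high, about 50 g, lying flat and loose on the bench; this point is its centre, 12 mm above its underside. Two like it lie beside it.
- cap_center (a point): ribbed red round cap on the dispenser's outlet column, 38 mm across, 26 mm high, 40 g; this point is its centre, half-way up, 68 mm above the bench when seated; own z up its axis, its yaw turns with it. The column under it is 33 mm thick, so fingers can reach down beside it. A grip of 15 to 30 N is enough; against the stop the fingers just slip round the cap
- outlet_top (a point): fixed point on the axis of the outlet column, at the top of the outlet hidden in the cap, 72 mm above the bench (4 mm above the seated cap's centre); own x points from the column to the white reservoir (62 mm thick, 88 mm high, its axis 95 mm from the column's)
- hammer2: hammer with ash handle lying behind the straight-edge, left of the tall square wooden post (keep the arm clear of it), 267 mm long, loose; a bystander; origin at the centre of the underside
- pot: small brown jar with white lid, 38 mm across, 46 mm high, standing loose; a bystander; origin at the centre of its underside
- cap: the same red cap; origin at the centre of its lower rim. A quarter-turn cap held by two inner lugs. One way round it meets a firm stop after 5 to 15 degrees; the other way it turns freely, is unlocked from about 50 to 130 degrees from its start, and then lifts straight off. Which way is right varies and does not show from outside. Locked, it lifts under 2 mm
- dispenser: the glue dispenser, fixed: dark steel base plate 165 x 84 x 10 mm, grey outlet column, white reservoir; a screw clamp stands at the bench's right edge: upright bar 0.5 m high, 0.34 m ahead and 0.40 m right of the robot's base axis, red handle 0.19 to 0.35 m high, 0.53 m ahead and 0.34 m right; origin on the column's axis at bench height, own x towards the reservoir
Mind the look-alikes: they are no part of the job. Leave any blue look-alike of the part that bears block1_center alone.

How it is judged:
By the outcome, as a careful person would: the job done as asked, in the order asked, and still so for the second after the job is handed in, while the arm keeps its last pose, push and grip.
It also fails if it takes over 72 s, if anything falls off the work surface, if the arm or the gripper's body presses on something with over 40 N, if the wrist force passes 120 N, or if a joint passes its speed limit or range.

## Working session

There is one attempt and no reset: what is moved stays moved. The work goes in short steps, Python scripts to look and compute and a tool call to move; the robot and the scene stay as the last step left them, time stands still between calls to the robot, and variables do not carry over. Pictures are saved under pics/ and viewed, at most 10 in all, crops included, and the job is handed in when it is done.

Besides the shell and the picture viewer there is one more tool, called after "Request:" as name(argument=value, ...) on one line, values as JSON. step_arm: Moves the arm, as the interface text tells. Its arguments: {"type":"object","properties":{"motion":{"type":"array","items":{"type":"object","properties":{"claw":{"type":"number"},"delta_pos":{"type":"array","items":{"type":"number"}},"turn":{"type":"number"}}}},"force":{"type":"number"}},"required":["motion"]}

```bash
ls; mkdir -p pics; python3 - <<'E'
from rig import *
import cv2,pickle
s=sense();print(s)
for n in("scene","top"):
    f=grab_frame(n);pickle.dump(f,open(n+'.pkl','wb'));cv2.imwrite(f'pics/{n}0.png',f["img"][:,:,::-1])
    print(n,f["vertical_fov"],f["cx"],f["cy"],f["D"],f["R"],f["t"])
E
```

```text
pics
{'clock': 0.0, 'qpos': array([ 1.26160509e+00,  3.53652886e-01,  1.63414447e+00,  6.88125273e-06,
        1.15518568e+00, -2.40645889e-03]), 'qvel': array([-1.40680224e-04,  1.16620221e-03, -1.51428237e-04, -1.20472805e-05,
       -3.49595351e-04, -1.27220746e-03]), 'joint_efforts': array([ 2.19814472e-03, -6.05229163e+01, -3.42087436e+01,  3.25415467e-04,
        8.73814017e-03,  5.06754941e-05]), 'eef_pos': array([188.6067911 , 595.37334714, 238.55428565]), 'tcp_rot': array([-3.14020229e+00, -9.63745928e-06,  2.83480508e+00]), 'contact_force': array([ 0.2357661 ,  0.15960637, -0.31617558]), 'wrist_torque': array([0.09741739, 0.02210423, 0.01003213]), 'grasp_force': 0.0, 'opening': 0.9995304770166101}
scene 55.90305797882662 319.1011197320427 240.2522070725943 [-0.08880084  0.          0.          0.          0.        ] [[ 0.75489881 -0.65546298 -0.02227254]
 [-0.35883264 -0.3843658  -0.85058925]
 [ 0.54896897  0.65010092 -0.5253588 ]] [-465.56388058  244.45871132  697.47225875]
top 46.07478044584376 318.17320032848556 227.43158354574024 [0.03281352 0.         0.         0.         0.        ] [[-0.04157487 -0.99911857  0.00579712]
 [-0.97757384  0.03947811 -0.20685955]
 [ 0.20644836 -0.01426727 -0.97835347]] [ -36.90396017  574.13119659 1092.19189939]
```

View pics/scene0.png

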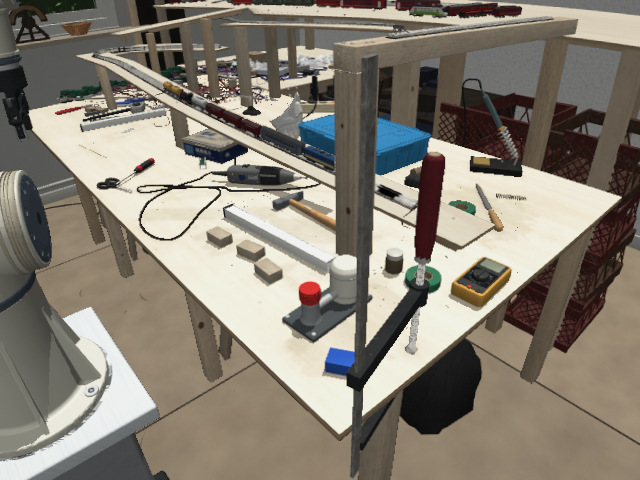

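View pics/top0.png

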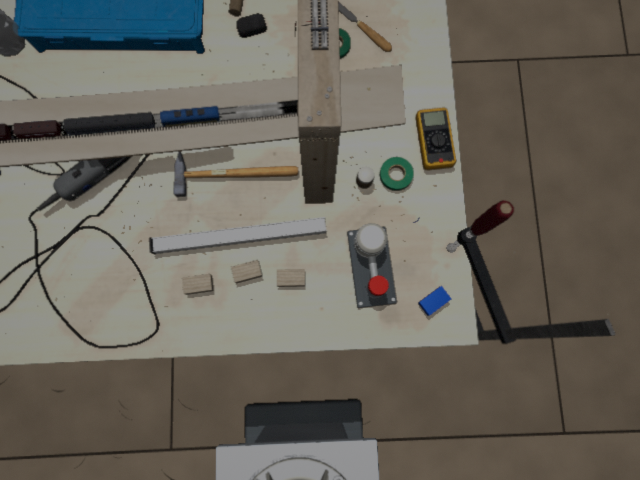

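The top view shows the three wood blocks at (198,284), (247,271) and (291,278), the fence from (152,245) to (326,228), and the red cap at (378,286). The post's foot is near (320,200).

Possible look-alikes:
- The blue block at (435,301) looks like the timber blocks, so I leave it alone.
- The red clamp handle at (490,215) looks like the cap.
- The white reservoir lid at (372,240) and the green tape at (397,173) are also round.

I choose the three wood blocks and the red cap on the column. Next comes a close crop and the measurements.

```bash
cat > h.py <<'E'
import numpy as np,cv2,pickle
def K(f):
    F=240/np.tan(np.radians(f["vertical_fov"]/2));return np.array([[F,0,f["cx"]],[0,F,f["cy"]],[0,0,1.]])
def cast(f,px,z):
    px=np.array(px,float).reshape(-1,1,2)
    n=cv2.undistortPoints(px,K(f),np.array(f["D"]))[:,0]
    R=np.array(f["R"]);c=-R.T@f["t"];d=np.c_[n,np.ones(len(n))]@R
    return c+d*((z-c[2])/d[:,2])[:,None]
def proj(f,P):
    return cv2.projectPoints(np.array(P,float).reshape(-1,3),cv2.Rodrigues(np.array(f["R"]))[0],np.array(f["t"]),K(f),np.array(f["D"]))[0][:,0]
def big(m):
    c,_=cv2.findContours(m.astype(np.uint8),cv2.RETR_EXTERNAL,cv2.CHAIN_APPROX_NONE);return max(c,key=cv2.contourArea)
E
python3 - <<'E'
from h import *
f=pickle.load(open('top.pkl','rb'));g=pickle.load(open('scene.pkl','rb'))
im=f["img"];a=im.astype(int)
print("cam",-np.array(f["R"]).T@f["t"],-np.array(g["R"]).T@g["t"])
for n,p in dict(bench=(225,300),blk=(291,276),blkfront=(291,285),fence=(240,236),).items(): print(n,a[p[1],p[0]])
for (u,v) in [(198,284),(247,271),(291,278)]:
    print([tuple(a[y,u]) for y in range(v-14,v+16,2)])
H=cv2.cvtColor(im,cv2.COLOR_RGB2HSV)
m=((H[...,0]<8)|(H[...,0]>172))&(H[...,1]>180)&(H[...,2]>120)
m[:, :350]=0;m[:,410:]=0;m[:260]=0
c=big(m);e=cv2.minEnclosingCircle(c);print("cap",e,cast(f,[e[0]],81))
H2=cv2.cvtColor(g["img"],cv2.COLOR_RGB2HSV);m=((H2[...,0]<8)|(H2[...,0]>172))&(H2[...,1]>180)&(H2[...,2]>100);m[:,:280]=0;m[:,340:]=0
c=big(m);print("scene cap bbox",cv2.boundingRect(c), 'proj', proj(g,cast(f,[e[0]],81)))
cr=np.hstack([im[210:310,130:340]]);cv2.imwrite('pics/crop1.png',cv2.resize(im[200:320,150:350,::-1],None,fx=4,fy=4,interpolation=cv2.INTER_CUBIC))
E
```

```text
cam [ 334.24013154  -43.95445414 1187.52819701] [  56.28275978 -664.62568276  563.98784821]
bench [149 145 132]
blk [137 128 114]
blkfront [89 82 71]
fence [151 151 152]
[(np.int64(149), np.int64(148), np.int64(135)), (np.int64(149), np.int64(148), np.int64(135)), (np.int64(148), np.int64(143), np.int64(130)), (np.int64(132), np.int64(122), np.int64(109)), (np.int64(137), np.int64(127), np.int64(113)), (np.int64(137), np.int64(127), np.int64(112)), (np.int64(138), np.int64(128), np.int64(115)), (np.int64(132), np.int64(123), np.int64(108)), (np.int64(131), np.int64(121), np.int64(108)), (np.int64(127), np.int64(117), np.int64(101)), (np.int64(128), np.int64(119), np.int64(105)), (np.int64(62), np.int64(58), np.int64(50)), (np.int64(101), np.int64(96), np.int64(86)), (np.int64(107), np.int64(101), np.int64(91)), (np.int64(149), np.int64(142), np.int64(129))]
[(np.int64(150), np.int64(150), np.int64(142)), (np.int64(150), np.int64(150), np.int64(142)), (np.int64(147), np.int64(147), np.int64(138)), (np.int64(130), np.int64(121), np.int64(108)), (np.int64(136), np.int64(126), np.int64(1
[... 649 characters left out ...]
64(106)), (np.int64(139), np.int64(130), np.int64(115)), (np.int64(137), np.int64(127), np.int64(113)), (np.int64(137), np.int64(128), np.int64(114)), (np.int64(133), np.int64(124), np.int64(109)), (np.int64(128), np.int64(118), np.int64(104)), (np.int64(130), np.int64(120), np.int64(105)), (np.int64(124), np.int64(116), np.int64(101)), (np.int64(66), np.int64(61), np.int64(53)), (np.int64(100), np.int64(94), np.int64(85)), (np.int64(146), np.int64(143), np.int64(130)), (np.int64(150), np.int64(147), np.int64(134))]
cap ((378.1271057128906, 284.78814697265625), 9.30074691772461) [[ 448.08633734 -172.82625217   81.        ]]
scene cap bbox (299, 282, 21, 23) proj [[310.0319779  286.78232712]]
```

View pics/crop1.png

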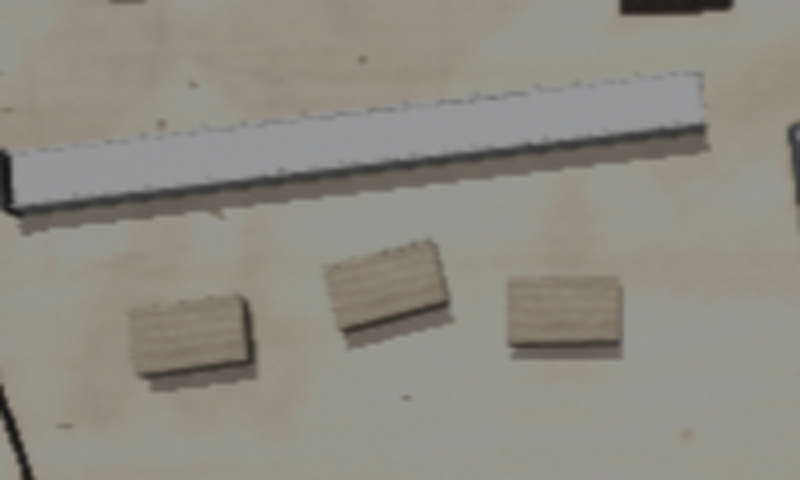

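The crop shows the three timber blocks at crop pixels (190,335), (388,285) and (565,312), and the fence's near top edge from (20,209) to (703,128). These are clearly the wooden blocks.

```bash
cat > m.py <<'E'
from h import *
def fence(f):
    a=f["img"].astype(int)
    m=(abs(a[...,0]-a[...,2])<7)&(a[...,0]>125)
    m[:215]=0;m[258:]=0;m[:,:150]=0;m[:,330:]=0
    m=cv2.morphologyEx(m.astype(np.uint8),cv2.MORPH_OPEN,np.ones((5,5)))
    P=cast(f,big(m)[:,0],30)[:,:2].astype(np.float32)
    return cv2.minAreaRect(P)
def blocks(f,zone=(225,300,170,320)):
    a=f["img"].astype(int);H=a[...,0]-a[...,2]
    m=(H>=19)&(a[...,0]>112)&(a[...,0]<145)&(a[...,1]<133)
    y0,y1,x0,x1=zone;z=np.zeros(m.shape,bool);z[y0:y1,x0:x1]=1;m&=z
    m=cv2.morphologyEx(m.astype(np.uint8),cv2.MORPH_OPEN,np.ones((3,3)));m=cv2.morphologyEx(m,cv2.MORPH_CLOSE,np.ones((3,3)))
    c,_=cv2.findContours(m,cv2.RETR_EXTERNAL,cv2.CHAIN_APPROX_NONE)
    out=[]
    for k in c:
        if cv2.contourArea(k)>200: out.append(cv2.minAreaRect(cast(f,k[:,0],24)[:,:2].astype(np.float32)))
    return out
def longang(r):
    p=cv2.boxPoints(r);e=[p[1]-p[0],p[2]-p[1]];e=max(e,key=np.linalg.norm);t=np.degrees(np.arctan2(e[1],e[0]))%180;return t
def rep(f):
    F=fence(f);ta=np.radians(longang(F));u=np.array([np.cos(ta),np.sin(ta)]);n=np.array([u[1],-u[0]]);c=np.array(F[0])
    print("fence",np.round(c,1),np.round(F[1],1),"ang",round(np.degrees(ta),1),"n",n.round(3))
    for r in sorted(blocks(f),key=lambda r:-r[0][1]):
        d=np.array(r[0])-c;print("blk",np.round(r[0],1),np.round(r[1],1),"ang",round(longang(r),1),"own x",round(d@n,1),"own y",round(d@u,1))
E
python3 - <<'E'
from m import *
f=pickle.load(open('top.pkl','rb'));g=pickle.load(open('scene.pkl','rb'));rep(f)
L=lambda x,y:(150.4+x/4,199.6+y/4)
print("fence corners by eye",cast(f,[L(20,209),L(703,128),L(700,73),L(12,154)],30).round(1))
print("blk by eye",cast(f,[L(128,312),L(243,295),L(250,360),L(143,375)],24).round(1))
print(cast(f,[(372,240)],88), "post foot",cast(f,[(305,202),(333,202),(305,130)],0).round(0))
F=fence(f);
for r in blocks(f):print(proj(g,[[*r[0],24]]))
print("ctl",proj(g,cast(f,[L(20,209),L(703,128)],30)))
E
```

```text
fence [572.1 103.9] [ 29.4 359.7] ang 94.8 n [0.997 0.083]
blk [473.1 195. ] [33.6 57.3] ang 94.8 own x -91.2 own y 98.9
blk [494.9  92.5] [32.  56.9] ang 101.9 own x -77.9 own y -5.0
blk [478.5   0.6] [56.1 31.1] ang 87.7 own x -101.9 own y -95.2
fence corners by eye [[540.5 277.7  30. ]
 [568.9 -77.1  30. ]
 [598.5 -76.9  30. ]
 [569.7 282.3  30. ]]
blk by eye [[485.5 223.1  24. ]
 [491.8 164.1  24. ]
 [458.1 160.6  24. ]
 [452.7 215.1  24. ]]
[[ 536.50702087 -165.55504991   88.        ]] post foot [[642. -35.   0.]
 [640. -96.   0.]
 [808. -41.   0.]]
[[219.57806741 231.57337986]]
[[268.92789894 265.07732163]]
[[251.12814006 245.08169497]]
ctl [[225.75351897 208.48675044]
 [325.71595674 261.54750809]]
```

Request:
step_arm(motion=[{"claw":25,"delta_pos":[0,0,0],"turn":-0.1},{"claw":25,"delta_pos":[0,0,0],"turn":-0.1},{"claw":25,"delta_pos":[0,0,0],"turn":-0.1},{"claw":25,"delta_pos":[0,0,0],"turn":-0.09},{"claw":25,"delta_pos":[-17,-35,0],"turn":0},{"claw":25,"delta_pos":[-17,-35,0],"turn":0},{"claw":25,"delta_pos":[-17,-35,0],"turn":0},{"claw":25,"delta_pos":[-17,-35,0],"turn":0}])

```text
clock: 0.77
eef_pos: [268.4, 460.3, 238.8]
tcp_rot: [-3.141, -0.0, -3.057]
contact_force: [-0.1, 0.5, 0.6]
opening: 0.289
grasp_force: 0.0
```

Request:
step_arm(motion=[{"claw":25,"delta_pos":[-17,-34,15],"turn":0},{"claw":25,"delta_pos":[-17,-34,15],"turn":0},{"claw":25,"delta_pos":[-17,-34,15],"turn":0},{"claw":25,"delta_pos":[-17,-34,15],"turn":0},{"claw":25,"delta_pos":[-17,-34,15],"turn":0},{"claw":25,"delta_pos":[-17,-34,15],"turn":0},{"claw":25,"delta_pos":[-17,-34,15],"turn":0},{"claw":25,"delta_pos":[-17,-34,15],"turn":0}])

```text
clock: 1.43
eef_pos: [426.8, 200.4, 118.6]
tcp_rot: [3.142, 0.0, -3.058]
contact_force: [1.3, 0.8, -0.7]
opening: 0.296
grasp_force: 0.0
```

Request:
step_arm(motion=[{"claw":25,"delta_pos":[0,0,0],"turn":0},{"claw":25,"delta_pos":[0,0,0],"turn":0}])

```text
clock: 1.6
eef_pos: [426.4, 200.2, 118.3]
tcp_rot: [-3.141, -0.002, -3.062]
contact_force: [0.2, 0.1, -0.0]
opening: 0.293
grasp_force: 0.0
```

Request:
step_arm(motion=[{"claw":25,"delta_pos":[0,-9,35],"turn":0},{"claw":25,"delta_pos":[0,0,35],"turn":0},{"claw":25,"delta_pos":[0,0,25],"turn":0},{"claw":25,"delta_pos":[0,0,8],"turn":0},{"claw":25,"delta_pos":[0,0,0],"turn":0}])

```text
clock: 2.02
eef_pos: [425.5, 193.6, 15.0]
tcp_rot: [-3.141, -0.003, -3.057]
contact_force: [-0.2, 0.3, -0.0]
opening: 0.29
grasp_force: 0.0
```

```bash
python3 - <<'E'
from rig import *
from m import *
f=grab_frame("top");s=grab_frame("scene");print(sense()["eef_pos"],sense()["contact_force"])
a=cv2.resize(f["img"][200:330,140:300,::-1],None,fx=3,fy=3);b=cv2.resize(s["img"][190:290,190:290,::-1],(390,390))
cv2.imwrite('pics/c2.png',np.hstack([a,b]))
E
```

```text
[427.30134286 194.12948969  17.11497983] [-0.37830876 -1.01174942  1.05043064]
```

View pics/c2.png

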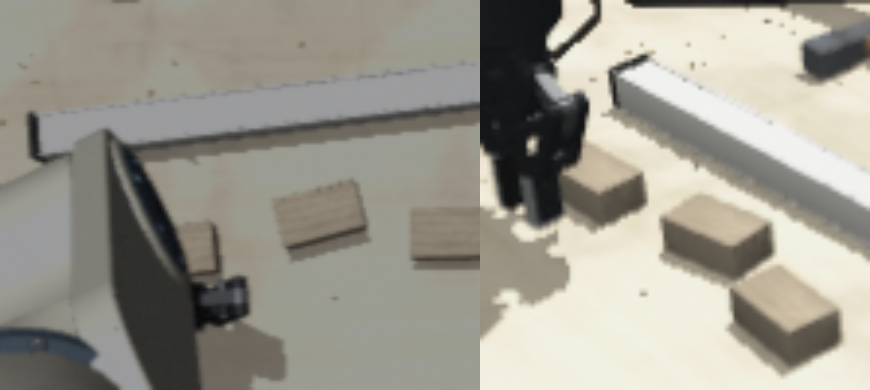

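The view shows the gripper behind the first block, with its tips near the bench and nothing else in the way. I push now.

Request:
step_arm(motion=[{"claw":25,"delta_pos":[-9,-0.5,0],"turn":0},{"claw":25,"delta_pos":[-9,-0.5,0],"turn":0},{"claw":25,"delta_pos":[-9,-0.5,0],"turn":0},{"claw":25,"delta_pos":[-9,-0.5,0],"turn":0},{"claw":25,"delta_pos":[-9,0,0],"turn":0},{"claw":25,"delta_pos":[-9,0,0],"turn":0},{"claw":25,"delta_pos":[-9,0,0],"turn":0},{"claw":25,"delta_pos":[-6,0,0],"turn":0}])

```text
clock: 2.78
eef_pos: [497.5, 197.1, 16.3]
tcp_rot: [3.141, 0.001, -3.059]
contact_force: [-0.4, 0.5, 0.3]
opening: 0.295
grasp_force: 0.4
```

Request:
step_arm(motion=[{"claw":25,"delta_pos":[-3,0,0],"turn":0},{"claw":25,"delta_pos":[-2,0,0],"turn":0}])

```text
clock: 2.95
eef_pos: [501.3, 197.4, 16.1]
tcp_rot: [-3.142, -0.0, -3.059]
contact_force: [-0.8, 0.0, 0.7]
opening: 0.292
grasp_force: 0.4
```

Request:
step_arm(motion=[{"claw":25,"delta_pos":[-2,0,0],"turn":0}])

```text
clock: 3.03
eef_pos: [502.6, 197.4, 16.1]
tcp_rot: [-3.141, -0.001, -3.058]
contact_force: [-7.5, -1.9, 3.6]
opening: 0.292
grasp_force: 4.7
```

Request:
step_arm(motion=[{"claw":25,"delta_pos":[-1,0,0],"turn":0},{"claw":25,"delta_pos":[0,0,0],"turn":0}])

```text
clock: 3.2
eef_pos: [502.6, 197.4, 16.0]
tcp_rot: [-3.141, -0.003, -3.058]
contact_force: [-3.7, 0.1, 1.5]
opening: 0.292
grasp_force: 2.1
```

Request:
step_arm(motion=[{"claw":25,"delta_pos":[-1.5,0,0],"turn":0},{"claw":25,"delta_pos":[0,0,0],"turn":0}])

```text
clock: 3.37
eef_pos: [502.6, 197.3, 15.9]
tcp_rot: [-3.141, -0.005, -3.058]
contact_force: [-9.3, 0.5, 6.7]
opening: 0.293
grasp_force: 4.8
```

Request:
step_arm(motion=[{"claw":25,"delta_pos":[20,0,0],"turn":0},{"claw":25,"delta_pos":[22,0,0],"turn":0},{"claw":25,"delta_pos":[22,0,0],"turn":0},{"claw":25,"delta_pos":[0,-35,0],"turn":0},{"claw":25,"delta_pos":[0,-35,0],"turn":0},{"claw":25,"delta_pos":[0,-35,0],"turn":0},{"claw":25,"delta_pos":[0,0,0],"turn":0}])

```text
clock: 3.95
eef_pos: [450.3, 83.9, 16.4]
tcp_rot: [-3.141, 0.0, -3.06]
contact_force: [0.6, 1.0, 0.1]
opening: 0.293
grasp_force: 0.0
```

Request:
step_arm(motion=[{"claw":25,"delta_pos":[-8,5,0],"turn":0},{"claw":25,"delta_pos":[-8,0,0],"turn":0},{"claw":25,"delta_pos":[-8,0,0],"turn":0},{"claw":25,"delta_pos":[-8,0,0],"turn":0},{"claw":25,"delta_pos":[-8,0,0],"turn":0},{"claw":25,"delta_pos":[-8,0,0],"turn":0},{"claw":25,"delta_pos":[-8,0,0],"turn":0}])

```text
clock: 4.53
eef_pos: [506.6, 98.0, 16.2]
tcp_rot: [-3.142, -0.0, -3.058]
contact_force: [-0.9, -0.0, 0.6]
opening: 0.294
grasp_force: 0.4
```

Request:
step_arm(motion=[{"claw":25,"delta_pos":[-3,0,0],"turn":0},{"claw":25,"delta_pos":[-2,0,0],"turn":0},{"claw":25,"delta_pos":[-2,0,0],"turn":0}])

```text
clock: 4.78
eef_pos: [511.0, 97.9, 15.9]
tcp_rot: [-3.141, -0.004, -3.058]
contact_force: [-10.6, 1.8, 7.6]
opening: 0.293
grasp_force: 5.0
```

Request:
step_arm(motion=[{"claw":25,"delta_pos":[-2,0,0],"turn":0},{"claw":25,"delta_pos":[0,0,0],"turn":0}])

```text
clock: 4.95
eef_pos: [511.0, 97.8, 15.6]
tcp_rot: [-3.141, -0.007, -3.059]
contact_force: [-9.9, 1.0, 6.8]
opening: 0.294
grasp_force: 5.1
```

Request:
step_arm(motion=[{"claw":25,"delta_pos":[20,0,0],"turn":0},{"claw":25,"delta_pos":[24,0,0],"turn":0},{"claw":25,"delta_pos":[22,0,0],"turn":0},{"claw":25,"delta_pos":[22,0,0],"turn":0},{"claw":25,"delta_pos":[0,-32,0],"turn":0},{"claw":25,"delta_pos":[0,-32,0],"turn":0},{"claw":25,"delta_pos":[0,-31,0],"turn":0},{"claw":25,"delta_pos":[0,0,0],"turn":0}])

```text
clock: 5.62
eef_pos: [435.4, -7.2, 16.5]
tcp_rot: [-3.141, 0.001, -3.061]
contact_force: [0.9, 0.9, -0.3]
opening: 0.293
grasp_force: 0.0
```

Request:
step_arm(motion=[{"claw":25,"delta_pos":[-10,4,0],"turn":0},{"claw":25,"delta_pos":[-10,0,0],"turn":0},{"claw":25,"delta_pos":[-10,0,0],"turn":0},{"claw":25,"delta_pos":[-10,0,0],"turn":0},{"claw":25,"delta_pos":[-10,0,0],"turn":0},{"claw":25,"delta_pos":[-10,0,0],"turn":0},{"claw":25,"delta_pos":[-10,0,0],"turn":0},{"claw":25,"delta_pos":[-8,0,0],"turn":0}])

```text
clock: 6.28
eef_pos: [513.8, 7.1, 16.3]
tcp_rot: [-3.142, 0.001, -3.058]
contact_force: [-0.5, -0.8, -0.2]
opening: 0.294
grasp_force: 0.1
```

Request:
step_arm(motion=[{"claw":25,"delta_pos":[-3,0,0],"turn":0},{"claw":25,"delta_pos":[-2,0,0],"turn":0},{"claw":25,"delta_pos":[-2,0,0],"turn":0}])

```text
clock: 6.53
eef_pos: [518.6, 7.2, 16.1]
tcp_rot: [3.142, -0.002, -3.058]
contact_force: [-8.7, -0.5, 5.2]
opening: 0.293
grasp_force: 3.5
```

Request:
step_arm(motion=[{"claw":25,"delta_pos":[-2,0,0],"turn":0},{"claw":25,"delta_pos":[0,0,0],"turn":0}])

```text
clock: 6.7
eef_pos: [518.6, 7.2, 15.8]
tcp_rot: [3.141, -0.005, -3.058]
contact_force: [-7.0, -0.9, 4.5]
opening: 0.295
grasp_force: 3.3
```

Request:
step_arm(motion=[{"claw":25,"delta_pos":[25,0,0],"turn":0},{"claw":25,"delta_pos":[25,0,0],"turn":0},{"claw":60,"delta_pos":[0,0,-36],"turn":0},{"claw":60,"delta_pos":[0,0,-36],"turn":0},{"claw":60,"delta_pos":[0,0,-36],"turn":0},{"claw":60,"delta_pos":[0,0,-36],"turn":0},{"claw":60,"delta_pos":[0,0,-36],"turn":0}])

```text
clock: 7.28
eef_pos: [470.8, 3.2, 198.1]
tcp_rot: [3.142, 0.0, -3.059]
contact_force: [1.2, -0.1, -1.1]
opening: 0.704
grasp_force: 0.0
```

Request:
step_arm(motion=[{"claw":60,"delta_pos":[22.5,-31.5,0],"turn":0},{"claw":60,"delta_pos":[22.5,-31.5,0],"turn":0},{"claw":60,"delta_pos":[22.5,-31.5,0],"turn":0},{"claw":60,"delta_pos":[22.5,-31.5,0],"turn":0},{"claw":60,"delta_pos":[22.5,-31.5,0],"turn":0},{"claw":60,"delta_pos":[22.5,-31.5,0],"turn":0},{"claw":60,"delta_pos":[22.5,-31.5,0],"turn":0},{"claw":60,"delta_pos":[0,0,0],"turn":0}])

```text
clock: 7.95
eef_pos: [329.6, -234.0, 196.5]
tcp_rot: [-3.14, -0.001, -3.063]
contact_force: [0.7, 0.3, 1.0]
opening: 0.701
grasp_force: 0.0
```

```bash
python3 - <<'E'
from rig import *
from m import *
f=grab_frame("top");s=grab_frame("scene");pickle.dump(f,open('top2.pkl','wb'));pickle.dump(s,open('scene2.pkl','wb'));S=sense();print(S["eef_pos"],S["qpos"])
rep(f)
a=cv2.resize(f["img"][200:320,150:410,::-1],None,fx=3,fy=3,interpolation=cv2.INTER_CUBIC)
b=cv2.resize(s["img"][190:310,200:400,::-1],None,fx=2,fy=2);b=cv2.copyMakeBorder(b,0,0,0,780-400,cv2.BORDER_CONSTANT)
cv2.imwrite('pics/c3.png',np.vstack([a,b])[:600])
for fr,n in((pickle.load(open('scene.pkl','rb')),"scene"),(pickle.load(open('top.pkl','rb')),"top")):
    H=cv2.cvtColor(fr["img"],cv2.COLOR_RGB2HSV);m=((H[...,0]<8)|(H[...,0]>172))&(H[...,1]>150)&(H[...,2]>60)
    z=np.zeros(m.shape,bool)
    if n=="scene": z[270:320,285:340]=1
    else: z[260:310,355:405]=1
    c=big(m&z);print(n,cv2.boundingRect(c),cv2.minEnclosingCircle(c))
    # silhouette of cylinder at candidate centre
    th=np.linspace(0,6.28,60);ring=lambda X,Y,zz:np.c_[X+19*np.cos(th),Y+19*np.sin(th),0*th+zz]
    P=proj(fr,np.vstack([ring(448,-172.8,55),ring(448,-172.8,81)]));print("pred",P.min(0),P.max(0)+0)
E
```

```text
[ 331.82608687 -230.62108329  196.31291409] [-6.11189184e-01  5.56144684e-02  2.12273851e+00  1.63038977e-04
  9.63033914e-01 -2.26089056e+00]
fence [572.2 104.3] [ 29.6 359. ] ang 94.7 n [0.997 0.083]
blk [532.4 197.8] [32.  56.4] ang 94.9 own x -32.0 own y 96.4
blk [540.6  94.6] [31.9 56.8] ang 94.1 own x -32.3 own y -7.1
blk [547.5   8.7] [31.3 56.6] ang 94.5 own x -32.5 own y -93.3
scene (299, 282, 22, 23) ((309.0, 293.0), 12.206655502319336)
pred [299.10169401 280.26372271] [321.16061062 305.33719002]
top (368, 276, 21, 19) ((377.86956787109375, 285.34783935546875), 10.219815254211426)
pred [367.22772127 275.18851601] [387.8003759  295.73252021]
```

View pics/c3.png

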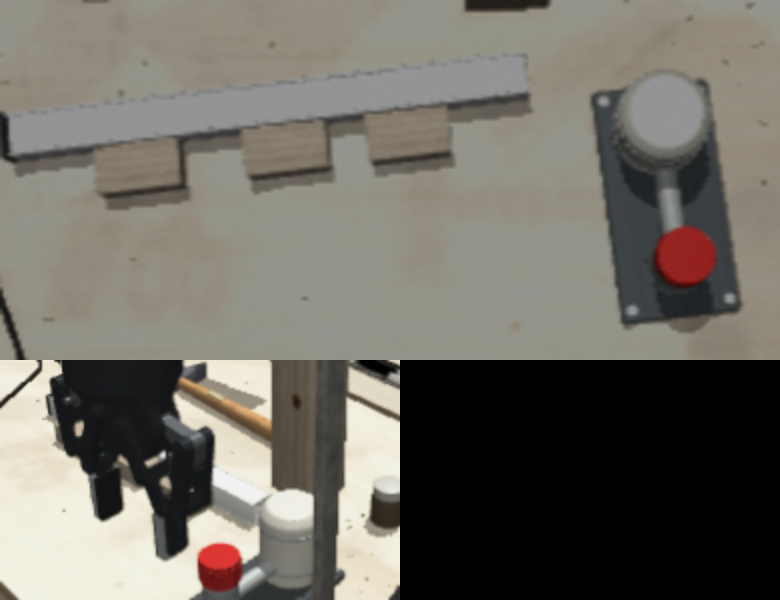

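The crop shows all three blocks flush against the fence, at own x −32 and parallel to within 0.7°. The cap is at top pixel (378,285), which is world (448.5, −173.5). I re-orient the wrist so it can turn 90° either way.

Request:
step_arm(motion=[{"claw":60,"delta_pos":[0,0,0],"turn":0.12},{"claw":60,"delta_pos":[0,0,0],"turn":0.12},{"claw":60,"delta_pos":[0,0,0],"turn":0.12},{"claw":60,"delta_pos":[0,0,0],"turn":0.12},{"claw":60,"delta_pos":[0,0,0],"turn":0.12},{"claw":60,"delta_pos":[0,0,0],"turn":0.12},{"claw":60,"delta_pos":[0,0,0],"turn":0.12},{"claw":60,"delta_pos":[0,0,0],"turn":0.12}])

```text
clock: 8.72
eef_pos: [333.5, -228.1, 196.2]
tcp_rot: [3.141, -0.0, 2.261]
contact_force: [-0.2, 0.9, -0.2]
opening: 0.703
grasp_force: 0.0
```

Request:
step_arm(motion=[{"claw":60,"delta_pos":[0,0,0],"turn":0.12},{"claw":60,"delta_pos":[0,0,0],"turn":0.12},{"claw":60,"delta_pos":[0,0,0],"turn":0.12},{"claw":60,"delta_pos":[0,0,0],"turn":0.12},{"claw":60,"delta_pos":[0,0,0],"turn":0.12},{"claw":60,"delta_pos":[0,0,0],"turn":0.12},{"claw":60,"delta_pos":[0,0,0],"turn":0.12},{"claw":60,"delta_pos":[0,0,0],"turn":0.12}])

```text
clock: 9.38
eef_pos: [333.5, -228.1, 196.2]
tcp_rot: [-3.141, -0.0, 1.301]
contact_force: [0.4, 0.3, -0.3]
opening: 0.706
grasp_force: 0.0
```

```bash
cat >> h.py <<'E'
def todo(s,target):
    y=s["tcp_rot"][2];d=np.array(target)-s["eef_pos"]
    print("yaw",y.round(3),"pos",s["eef_pos"].round(1),"q6",s["qpos"][5].round(2),"tool delta",np.round([d[0]*np.cos(y)+d[1]*np.sin(y),d[0]*np.sin(y)-d[1]*np.cos(y),-d[2]],1),"F",s["contact_force"].round(1),"T",s["wrist_torque"].round(2),"grip",round(s["grasp_force"],1),"op",round(s["opening"]*85.4,1))
E
python3 -c "
from rig import *
from h import *
todo(sense(),[448.5,-173.5,120])"
```

```text
yaw 1.301 pos [ 333.5 -228.1  196.2] q6 -0.33 tool delta [83.3 96.3 76.2] F [ 0.4  0.3 -0.3] T [ 0.01 -0.02  0.02] grip 0.0 op 60.3
```

Request:
step_arm(motion=[{"claw":60,"delta_pos":[20.8,24,10],"turn":0},{"claw":60,"delta_pos":[20.8,24,10],"turn":0},{"claw":60,"delta_pos":[20.8,24,20],"turn":0},{"claw":60,"delta_pos":[20.8,24,30],"turn":0},{"claw":60,"delta_pos":[0,0,6],"turn":0},{"claw":60,"delta_pos":[0,0,0],"turn":0}])

```text
clock: 9.88
eef_pos: [445.8, -172.4, 119.4]
tcp_rot: [-3.137, -0.001, 1.309]
contact_force: [0.2, 0.0, -0.3]
opening: 0.704
grasp_force: 0.0
```

```bash
python3 - <<'E'
from rig import *
from h import *
f=grab_frame("top");s=grab_frame("scene");todo(sense(),[448.5,-173.5,60])
a=cv2.resize(f["img"][190:310,310:430,::-1],(390,390));b=cv2.resize(s["img"][220:330,255:365,::-1],(390,390))
cv2.imwrite('pics/c4.png',np.hstack([a,b]))
E
```

```text
yaw 1.307 pos [ 445.5 -174.   121.5] q6 -0.11 tool delta [ 1.3  2.7 61.5] F [-0.5  0.6  0.6] T [ 0.03 -0.01  0.01] grip 0.0 op 60.4
```

View pics/c4.png

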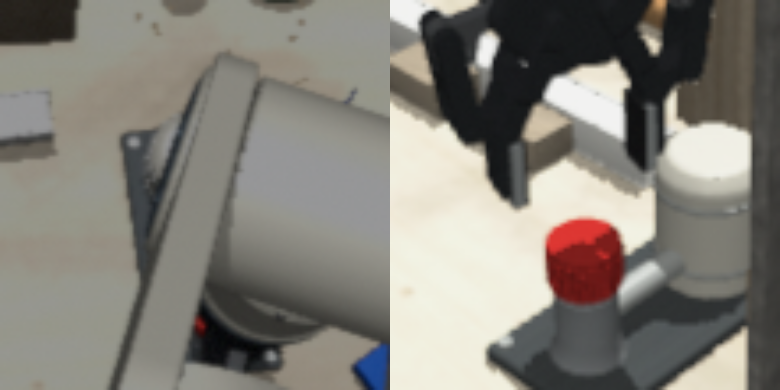

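The crop shows the fingers straddling the red cap at crop pixel (585,250), clear of the reservoir. I descend and grip.

Request:
step_arm(motion=[{"claw":60,"delta_pos":[1,2.5,15],"turn":0},{"claw":60,"delta_pos":[0,0,15],"turn":0},{"claw":60,"delta_pos":[0,0,15],"turn":0},{"claw":60,"delta_pos":[0,0,15],"turn":0},{"claw":60,"delta_pos":[0,0,0],"turn":0}], force=25)

```text
clock: 10.4
eef_pos: [447.2, -174.7, 61.0]
tcp_rot: [-3.14, -0.0, 1.304]
contact_force: [-0.2, 0.5, 0.1]
opening: 0.702
grasp_force: 0.0
```

Request:
step_arm(motion=[{"claw":30,"delta_pos":[0,0,0],"turn":0},{"claw":30,"delta_pos":[0,0,0],"turn":0},{"claw":30,"delta_pos":[0,0,0],"turn":0},{"claw":30,"delta_pos":[0,0,0],"turn":0}], force=25)

```text
clock: 10.73
eef_pos: [448.5, -175.1, 63.2]
tcp_rot: [3.141, 0.0, 1.305]
contact_force: [-4.0, 1.0, 7.6]
opening: 0.445
grasp_force: 24.9
```

```bash
python3 -c "
from rig import *
from h import *
todo(sense(),[448.5,-173.5,60])"
```

```text
yaw 1.305 pos [ 448.5 -175.1   63.2] q6 -0.11 tool delta [ 1.6 -0.4  3.2] F [-4.   1.   7.6] T [ 0.04  0.8  -0.01] grip 24.9 op 38.0
```

Request:
step_arm(motion=[{"claw":30,"delta_pos":[0,0,0],"turn":0.08},{"claw":30,"delta_pos":[0,0,0],"turn":0.08},{"claw":30,"delta_pos":[0,0,0],"turn":0.08},{"claw":30,"delta_pos":[0,0,0],"turn":0.08},{"claw":30,"delta_pos":[0,0,0],"turn":0.08}])

```text
clock: 11.15
eef_pos: [447.6, -175.1, 63.2]
tcp_rot: [-3.141, 0.001, 0.901]
contact_force: [-9.2, -0.8, 11.5]
opening: 0.446
grasp_force: 25.0
```

```bash
python3 -c "
from rig import *
from h import *
todo(sense(),[448.5,-173.5,60])"
```

```text
yaw 0.901 pos [ 447.6 -175.1   63.2] q6 0.3 tool delta [ 1.8 -0.3  3.2] F [-9.2 -0.8 11.5] T [0.02 1.47 0.15] grip 25.0 op 38.1
```

Request:
step_arm(motion=[{"claw":30,"delta_pos":[0,0,0],"turn":0.1},{"claw":30,"delta_pos":[0,0,0],"turn":0.1}])

```text
clock: 11.32
eef_pos: [447.4, -174.8, 63.1]
tcp_rot: [-3.14, 0.001, 0.7]
contact_force: [-9.1, 0.0, 12.3]
opening: 0.444
grasp_force: 25.1
```

```bash
python3 -c "
from rig import *
from h import *
todo(sense(),[448.5,-173.5,60])"
```

```text
yaw 0.7 pos [ 447.4 -174.8   63.1] q6 0.5 tool delta [ 1.7 -0.3  3.1] F [-9.1  0.  12.3] T [0.21 1.48 0.12] grip 25.1 op 38.0
```

Request:
step_arm(motion=[{"claw":30,"delta_pos":[0,0,0],"turn":0.12},{"claw":30,"delta_pos":[0,0,0],"turn":0.12},{"claw":30,"delta_pos":[0,0,0],"turn":0.12},{"claw":30,"delta_pos":[0,0,0],"turn":0.12},{"claw":30,"delta_pos":[0,0,0],"turn":0.12},{"claw":30,"delta_pos":[0,0,0],"turn":0.12},{"claw":30,"delta_pos":[0,0,0],"turn":0.12},{"claw":30,"delta_pos":[0,0,0],"turn":0.12}])

```text
clock: 11.98
eef_pos: [446.1, -174.0, 63.0]
tcp_rot: [-3.141, 0.005, -0.261]
contact_force: [-13.0, 4.1, 17.6]
opening: 0.443
grasp_force: 24.1
```

Request:
step_arm(motion=[{"claw":30,"delta_pos":[0,0,-2],"turn":0},{"claw":30,"delta_pos":[0,0,-2],"turn":0},{"claw":30,"delta_pos":[0,0,-2],"turn":0}])

```text
clock: 12.23
eef_pos: [446.3, -173.6, 67.9]
tcp_rot: [-3.14, 0.004, -0.256]
contact_force: [-4.2, 5.2, -5.1]
opening: 0.443
grasp_force: 25.8
```

```bash
python3 -c "
from rig import *
from h import *
todo(sense(),[448.5,-173.5,60])"
```

```text
yaw -0.256 pos [ 446.3 -173.6   67.9] q6 1.45 tool delta [ 2.1 -0.6  7.9] F [-4.2  5.2 -5.1] T [ 0.91  0.69 -0.01] grip 25.8 op 37.9
```

Request:
step_arm(motion=[{"claw":30,"delta_pos":[0,0,-5],"turn":0},{"claw":30,"delta_pos":[0,0,-5],"turn":0},{"claw":30,"delta_pos":[0,0,-5],"turn":0},{"claw":30,"delta_pos":[0,0,0],"turn":0}])

```text
clock: 12.57
eef_pos: [450.1, -175.5, 84.5]
tcp_rot: [3.141, -0.004, -0.255]
contact_force: [0.2, 0.3, -0.5]
opening: 0.443
grasp_force: 26.2
```

```bash
python3 - <<'E'
from rig import *
from h import *
s=grab_frame("scene");todo(sense(),[448.5,-173.5,143])
b=cv2.resize(s["img"][220:330,255:365,::-1],(440,440))
cv2.imwrite('pics/c5.png',b)
E
```

```text
yaw -0.255 pos [ 449.9 -175.4   84. ] q6 1.45 tool delta [ -1.8  -1.5 -59. ] F [ 0.1 -1.1 -0.2] T [ 0.06 -0.05  0.03] grip 26.2 op 37.6
```

View pics/c5.png

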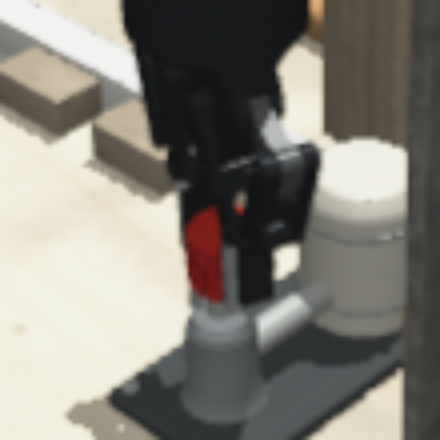

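The cap at crop pixel (205,250) has come off and the narrow outlet shows beneath it. I raise it to +80 mm.

Request:
step_arm(motion=[{"claw":30,"delta_pos":[0,0,-15],"turn":0},{"claw":30,"delta_pos":[0,0,-15],"turn":0},{"claw":30,"delta_pos":[0,0,-15],"turn":0},{"claw":30,"delta_pos":[-1.5,-1.5,-10],"turn":0},{"claw":30,"delta_pos":[0,0,-4],"turn":0},{"claw":30,"delta_pos":[0,0,0],"turn":0},{"claw":30,"delta_pos":[0,0,0],"turn":0}])

```text
clock: 13.2
eef_pos: [447.5, -173.0, 141.5]
tcp_rot: [3.142, -0.0, -0.255]
contact_force: [0.5, -0.3, -0.8]
opening: 0.442
grasp_force: 26.2
```

```bash
python3 - <<'E'
from rig import *
from h import *
import m
f=grab_frame("top");s=grab_frame("scene");todo(sense(),[448.5,-173.5,143]);m.rep(f)
H=cv2.cvtColor(s["img"],cv2.COLOR_RGB2HSV);k=((H[...,0]<8)|(H[...,0]>172))&(H[...,1]>150)&(H[...,2]>60);k[:,:285]=0;k[:,340:]=0;k[:200]=0;k[320:]=0
print("cap px",cv2.boundingRect(big(k)),"expected",proj(s,[[448.5,-173.5,161],[448.5,-173.5,135]]))
cv2.imwrite('pics/c6.png',np.hstack([cv2.resize(f["img"][150:310,140:400,::-1],(455,280)),cv2.resize(s["img"][180:320,235:375,::-1],(280,280))]))
E
```

```text
yaw -0.255 pos [ 447.2 -172.9  141. ] q6 1.45 tool delta [ 1.4  0.3 -2. ] F [ 0.7 -0.2 -0.6] T [ 0.    0.02 -0.06] grip 26.2 op 37.9
fence [572.  104.1] [ 29.6 359.5] ang 94.8 n [0.997 0.083]
blk [532.4 197.7] [32.  56.7] ang 94.9 own x -31.8 own y 96.6
blk [540.6  94.6] [31.9 56.8] ang 94.1 own x -32.1 own y -6.9
blk [547.7   8.2] [31.4 57.6] ang 94.9 own x -32.2 own y -93.6
cap px (298, 244, 9, 24) expected [[308.88709546 248.29072122]
 [309.41684488 261.303887  ]]
```

View pics/c6.png

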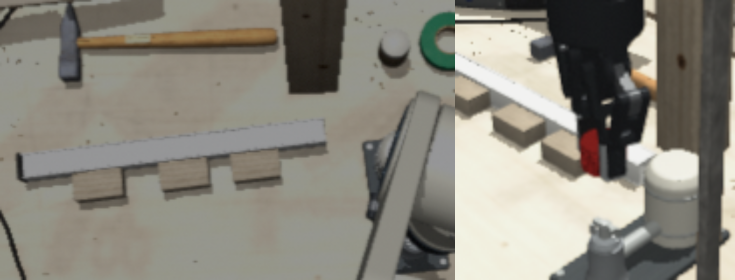

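The pictures show the cap held upright about 8 cm above its bare outlet, the blocks flush, and the hammer and jar undisturbed.

```bash
python3 -c "
from rig import *
print(sign_off())"
```

```text
the job is handed in; nothing more can be done
None
```

I handed the job in after 13 s of robot time: the three blocks lie flush against the straight-edge, and the unlocked cap is held upright about 8 cm above its outlet. The hammer and jar look undisturbed; the cap turned freely the first way I tried, so I never needed the other.

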